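Step the filter changer to its third notch

TASK

Set the optical filter changer on the bench: with a fingertip, push its lever all the way to the stop at the red-dot end, then push it gently the other way, click by click, and leave it resting in the third notch counted from the stop. Never let the lever go beyond the third notch, do not force it against the stop, and leave the loupe, ring and block standing nearby where they are.

Things in the scene. Friction and masses are not known exactly. Their poses are not given: they have to be found in the camera images.
- filter_changer: Grey filter changer fixed to the bench: housing 52 (x) x 150 (y) x 36 (z) mm, foot flange 84 x 120 x 8 mm, black beam tubes reaching 38 mm out front and back. Origin: centre of its underside, z up. The lever slides along its y axis above its flat top. A thin filter strip moves with the lever and comes out at the housing's ends, below its top; it cannot be touched.
- changer_stop (a point): Point on the housing's top (36 mm above the bench) below the middle of the lever when it is at its stop, at y = -40 mm of the changer; two larger red dots lie either side of it. Pairs of small white dots mark notches 1 to 5, every 16 mm from here towards +y. Axes as the changer's.
- lever_grip (a point): Middle of the lever's black handle with an orange band, 64 mm above the bench. The handle is 32 (x) x 14 (y, along the slide) x 36 (z) mm, from 46 to 82 mm above the bench, and stands free on both sides. Axes as the filter changer's.
- filter_lever (a joint): Lever travel in m: 0 at the stop, growing to +y; notches every 0.016, the third at 0.048, range to 0.080. Starts in notch 1, 2 or 3. A sprung ball holds it: about 7 to 9 N of push to leave a notch; then resistance falls, and just past half-way to the next notch the lever jumps ahead of a slow finger into it, the push drops to nothing, and it stays there.
- loupe: Black loupe, an upright cup 34 mm across and 31 mm high, loose bystander in front of the changer; origin: centre of its underside.
- ring: Light grey turned ring, 26 mm across and 16 mm high, loose bystander in front of the changer; origin: centre of its underside.
- block: Light grey setup block, a 30 mm cube, loose bystander behind the changer; origin: centre of its underside.
There are look-alikes about, which are no part of the job. What is meant by the filter_changer is not green or yellow, and is the larger of those in its own colour.

How it is judged:
By the outcome, as a careful person would: the job done as asked, in the order asked, and still so for the second after the job is handed in, with the robot touching nothing.
It also fails if it takes over 54 s, if anything falls off the work surface, if the arm or the gripper's body presses on something with over 40 N, if the wrist force passes 120 N, or if a joint passes its speed limit or range.

ROBOT

A 6-joint arm with a two-finger parallel gripper is mounted at the origin on a cart in front of the work surface, level with it; the furniture and walls round the work are solid. World frame = base frame: x ahead of the robot, y to its left, z up, the work surface at z = 0. Lengths are in m, angles in rad, forces in N, time in s.
With the tool pointing down it reaches from about 0.375 to 0.9 m from the base axis. Payload 3.1 kg.
Tool frame: the origin (TCP) lies midway between the tips of the shut fingers; the grasp point (between the pads) lies 19 mm behind it (grip_depth is the distance from the TCP to the grasp point, in m); y points along the fingers, z is the direction in which the jaws open and shut, and the axes are right-handed (so a half turn about y gives the same grasp; the last joint's range is limited). The gripper opens to 85 mm and grips with 20 to 120 N. Pads are 22 mm wide; open, the fingers measure 114 mm over their backs; the gripper's body (76 mm by 85 mm) begins 54 mm behind the grasp point. The pads swing forward as they close: fully open they stand 13 mm farther back than shut.
Start: joints at [1.169, 0.527, 1.433, -0, 1.181, -0.178], TCP at [0.138, 0.61, 0.231] pointing down, gripper open.
Joint ranges: [-3.08, 3.08], [-0.75, 2.2], [0.22, 2.44], [-1.43, 4.57], [0, 2.65], [-2.85, 2.85]. Speed limits (rad/s): [2.79, 2.79, 3.14, 3.14, 3.14, 3.14].

INTERFACE

Orientations are given as a unit quaternion [x, y, z, w].
In Python, from station import sense, snapshot, camera_model, sign_off, grip_depth gives the robot as it stands.
- The arm moves only by the tool play_rows, never from a script. Its argument "deltas" is a list of rows, each a list of 6 numbers: the shift along the tool's x, y, z in m, then the turn, a rotation vector about the tool's x, y, z in rad. A call has 1 to 12 rows; each row is the pose to reach, as a shift and turn from the pose commanded when the call began, along the tool's axes at that moment; what a row does not reach only later rows make up. A row lasts 1/10 s, in which the tool goes at most 50 mm and 8.59 degrees, less where a joint would pass 70% of its speed; a pose out of reach is approached as far as the arm can. A call with a gripper value outside its range is refused whole. "gripper" is the finger opening in m, from 0 to 0.0854, set as the call begins (left out, the last holds). The fingers move at their own pace and stop on an object; "force" is the grip in N (left out, the last holds). Time passes only in rows, so rows that repeat a pose let the fingers close. It gives the time, the measured TCP pose, the force and the opening at its end, in the units of the state.
- sense(): the state, without advancing time (a new reading comes with each control period).
- snapshot(name): name is "scene" or "top" or "wrist"; returns the picture (480x640x3 uint8, red, green, blue); there is no depth.
- camera_model(name): a dict with "fx", "fy", "cx", "cy" (pixels), "camera_from_world" (4x4, takes a point from world to camera coordinates). Camera axes: x right, y up, looking along -z (the intrinsics and any distortion apply to the point x, -y, -z); pixel columns grow to the right and rows downward; lengths in m; the calibration is good to about 2 mm. The wrist camera is an equidistant fisheye: a pixel r from the principal point sees the ray r / f radians off the axis. A picture is of the moment at which its call begins: read the wrist's pose just before it. camera_model takes no time and is no camera call; for the wrist camera it gives the pose at the moment of the call.
- sign_off(): hands the job in, once; it reports no verdict.
The state is a dict: "t": time; "q": joint angles; "qd": joint speeds; "tau": joint torques, N m; "tcp_pos": TCP position; "tool_rot": TCP orientation; "force": force on the tool from outside, world axes, zero at the start; "ft_torque": the same for the moment, N m; "finger_gap": opening from 0.0 (shut) to 1.0 (fully open).
Only numpy, scipy, OpenCV 4.12 (cv2) and the standard library are available. Lean on these libraries where they do the work, as an engineer would, in place of code of your own. Each camera call takes 0.05 s, during which the arm holds its last target.

## Working session

There is one attempt and no reset: what is moved stays moved. The work goes in short steps, Python scripts to look and compute and a tool call to move; the robot and the scene stay as the last step left them, time stands still between calls to the robot, and variables do not carry over. Pictures are saved under pics/ and viewed, and the job is handed in when it is done.

Besides the shell and the picture viewer there is one more tool, called after ">>>" in YAML: its name, and indented under it one key for each argument. play_rows: Moves the arm, as the interface text tells. Its arguments: {"type":"object","properties":{"deltas":{"type":"array"},"gripper":{"type":"number"},"force":{"type":"number"}},"required":["deltas"]}

```bash
mkdir -p pics; ls
python3 - <<'E'
from station import *
import cv2
print(sense())
for n in ("scene","top"):
    cv2.imwrite(f"pics/{n}0.png",snapshot(n)[:,:,::-1]); c=camera_model(n); print(c)
print(grip_depth)
E
```

```text
pics
{'t': 0.0, 'q': array([ 1.16949243e+00,  5.28463385e-01,  1.43385782e+00, -5.64610450e-06,
        1.18141751e+00, -1.78480265e-01]), 'qd': array([-0.0012439 , -0.00067304, -0.00180525,  0.00033678, -0.00035155,
       -0.00036575]), 'tau': array([-1.52527740e-03, -4.42349482e+01, -1.78023756e+01, -2.98638233e-04,
        8.57886480e-03, -4.57898636e-05]), 'tcp_pos': array([0.1377992 , 0.60890497, 0.23034948]), 'tool_rot': array([ 0.7034501 , -0.07883149,  0.07840126, -0.70199487]), 'force': array([-0.04526662, -0.13532365, -0.40400185]), 'ft_torque': array([-0.00297843, -0.00483502, -0.05322014]), 'finger_gap': 1.000852927945316}
{'fx': 604.2434475989179, 'fy': 604.2434475989179, 'cx': 323.4749015798379, 'cy': 244.17670179803727, 'camera_from_world': array([[ 0.84708629, -0.53100818,  0.02179737, -0.42626203],
       [ 0.29711295,  0.50717598,  0.80900953, -0.26238768],
       [-0.44064578, -0.67882461,  0.58739123, -0.72319799],
       [ 0.        ,  0.        ,  0.        ,  1.        ]])}
{'fx': 494.1590210986819, 'fy': 494.1590210986819, 'cx': 320.7235539638552, 'cy': 237.1837422582964, 'camera_from_world': array([[ 0.02395927, -0.99960059, -0.01498689,  0.08514689],
       [ 0.9858338 ,  0.02113466,  0.16638825, -0.56509742],
       [-0.16600505, -0.01876113,  0.98594642, -0.83956308],
       [ 0.        ,  0.        ,  0.        ,  1.        ]])}
0.0187
```

View pics/scene0.png

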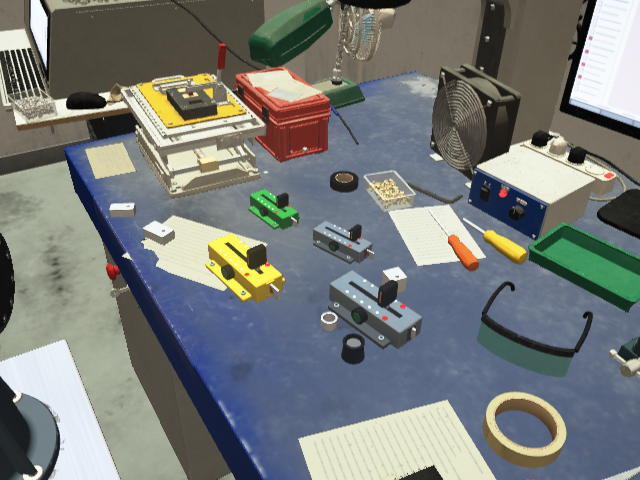

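View pics/top0.png

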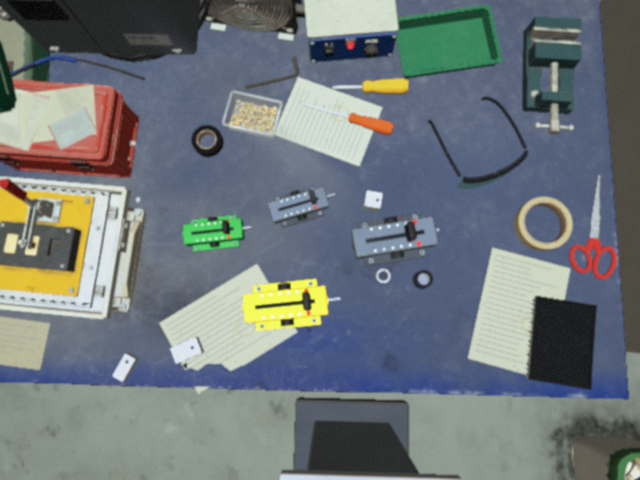

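Run:
```python
import cv2
a=cv2.imread("pics/scene0.png");b=cv2.imread("pics/top0.png")
cv2.imwrite("pics/sc1.png",cv2.resize(a[260:370,310:440],None,fx=6,fy=5.4,interpolation=cv2.INTER_CUBIC)[:600])
cv2.imwrite("pics/tp1.png",cv2.resize(b[180:300,340:460],None,fx=5,fy=5,interpolation=cv2.INTER_CUBIC))
```

```text
(no output)
```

View pics/sc1.png

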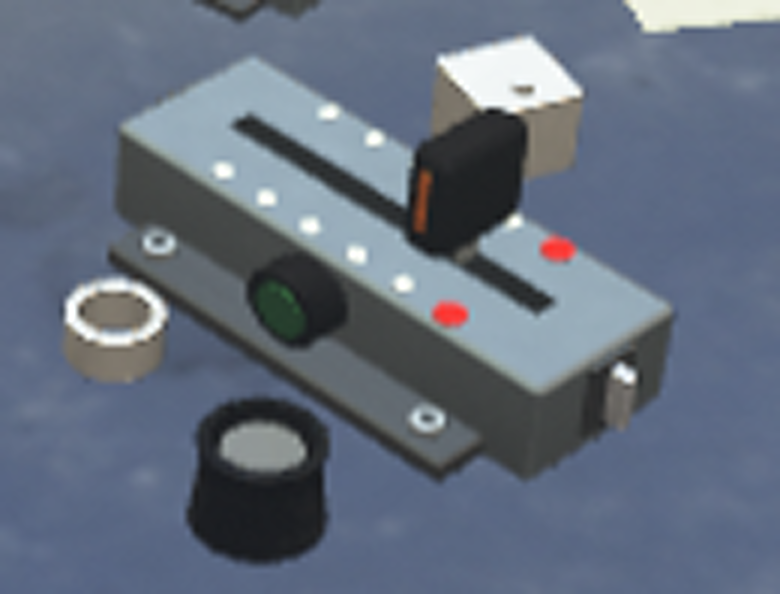

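View pics/tp1.png

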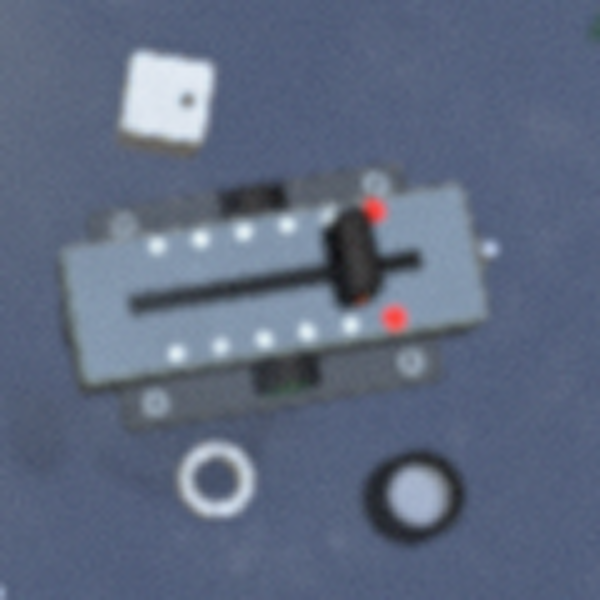

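```bash
cat > h.py <<'E'
import numpy as np
from station import camera_model
C={n:camera_model(n) for n in("scene","top")}
def proj(n,P,c=None):
    c=c or C[n];P=np.atleast_2d(P);M=c["camera_from_world"]
    q=P@M[:3,:3].T+M[:3,3]
    return np.c_[c["cx"]+c["fx"]*q[:,0]/-q[:,2], c["cy"]-c["fy"]*q[:,1]/-q[:,2]]
def ray(n,px,z):
    c=C[n];M=c["camera_from_world"]
    d=np.array([(px[0]-c["cx"])/c["fx"],-(px[1]-c["cy"])/c["fy"],-1])
    R=M[:3,:3];o=-R.T@M[:3,3];d=R.T@d
    return o+d*(z-o[2])/d[2]
def top(u,v): return ((u+.5)/5-.5+340,(v+.5)/5-.5+180)
def sc(u,v): return ((u+.5)/6-.5+310,(v+.5)/5.4-.5+260)
E
python3 - <<'E'
from h import *
from scipy.optimize import least_squares
F=[(395,319),(352,325),(308,332),(264,339),(221,346),(177,353)]
B=[(375,211),(330,216),(287,225),(244,233),(201,239),(157,245)]
SF=[(451,314),(404,284),(357,254),(310,225),(267,197),(224,169)]
SB={0:(558,250),4:(375,138),5:(328,112)}
obs=[]
for i,p in enumerate(F): obs.append(("top",-1,i,top(*p)))
for i,p in enumerate(B):
    if i!=1: obs.append(("top",1,i,top(*p)))
for i,p in enumerate(SF): obs.append(("scene",-1,i,sc(*p)))
for i,p in SB.items(): obs.append(("scene",1,i,sc(*p)))
def W(p,l):
    x,y,a=p[:3];c,s=np.cos(a),np.sin(a);return np.array([x+c*l[0]-s*l[1],y+s*l[0]+c*l[1],l[2]])
for use in(("top",),("scene",),("top","scene")):
    def f(p):
        return np.concatenate([proj(n,W(p,(s*p[3],-.04+.016*i,.036)))[0]-o for n,s,i,o in obs if n in use])
    r=least_squares(f,[.55,-.05,0.1,.02],x_scale=.01);print(use,r.x,np.sqrt(np.mean(r.fun**2)))
p=r.x
print("stop",W(p,(0,-.04,.036)))
# lever in top: handle top centre px approx (350,255)ish
for q in (0.016,.032):
    for z in(.046,.082):
        P=[W(p,(sx*.016,-.04+q+sy*.007,z)) for sx,sy in((-1,-1),(-1,1),(1,1),(1,-1))]
        t=proj("top",P);s=proj("scene",P)
        print(q,z,"top",((t-[340,180]+.5)*5-.5).round().tolist(),"sc",((s-[310,260]+.5)*[6,5.4]).round().tolist())
print("loupe",ray("top",top(416,495),.031),"ring",ray("top",top(217,480),.016),"block",ray("top",top(170,97),.03))
E
```

```text
('top',) [ 0.57014111 -0.03635727  0.18130864  0.02001965] 0.09760557537525259
('scene',) [ 0.57046727 -0.03807674  0.18352303  0.01980691] 0.1496825924690844
('top', 'scene') [ 0.57049104 -0.03709874  0.18455276  0.01991814] 0.3658477610369369
stop [ 0.57783131 -0.07641948  0.036     ]
0.016 0.046 top [[375.0, 306.0], [337.0, 312.0], [320.0, 226.0], [358.0, 219.0]] sc [[436.0, 261.0], [395.0, 236.0], [481.0, 186.0], [522.0, 211.0]]
0.016 0.082 top [[393.0, 289.0], [353.0, 296.0], [336.0, 206.0], [375.0, 199.0]] sc [[448.0, 161.0], [405.0, 136.0], [494.0, 87.0], [536.0, 111.0]]
0.032 0.046 top [[331.0, 313.0], [293.0, 319.0], [276.0, 233.0], [314.0, 226.0]] sc [[389.0, 232.0], [348.0, 207.0], [435.0, 158.0], [475.0, 182.0]]
0.032 0.082 top [[347.0, 297.0], [307.0, 303.0], [290.0, 213.0], [330.0, 207.0]] sc [[399.0, 132.0], [358.0, 107.0], [446.0, 59.0], [488.0, 83.0]]
loupe [ 0.49424176 -0.08723247  0.031     ] ring [ 0.49941526 -0.01735929  0.016     ] block [0.63992812 0.00198854 0.03      ]
```

```bash
cat >> h.py <<'E'
from scipy.spatial.transform import Rotation as R
p0=np.array([.57049,-.0371]);yaw=.1835
def cw(lx,ly,z):
    c,s=np.cos(yaw),np.sin(yaw);return np.array([p0[0]+c*lx-s*ly,p0[1]+s*lx+c*ly,z])
def toch(P):
    c,s=np.cos(yaw),np.sin(yaw);d=np.asarray(P)[:2]-p0;return np.array([c*d[0]+s*d[1],-s*d[0]+c*d[1],P[2]])
E
python3 - <<'E'
from h import *
from station import sense
s=sense();T=R.from_quat(s["tool_rot"]);print(T.as_matrix().round(3))
print("lift",ray("top",(130,330),.1),ray("top",(130,315),.15), "yellow",ray("top",(250,290),.05))
# target orientations: tool y=-z; tool z = +-ych or +-xch
Y=np.array([0,0,-1.])
for nm,z in (("z=ych",cw(0,1,0)-cw(0,0,0)),("z=xch",cw(1,0,0)-cw(0,0,0))):
  for sg in(1,-1):
    zz=sg*z; x=np.cross(Y,zz); G=R.from_matrix(np.c_[x,Y,zz])
    print(nm,sg,"rotvec in tool",(T.inv()*G).as_rotvec().round(3), "q6 now",s["q"][5].round(3))
tgt=cw(0,-.024+.0145+.007+.02,.15); print(tgt, T.inv().apply(tgt-s["tcp_pos"]))
E
```

```text
[[ 0.975 -0.001  0.221]
 [-0.221 -0.002  0.975]
 [-0.    -1.    -0.002]]
lift [0.39256252 0.40729844 0.1       ] [0.41684531 0.38952432 0.15      ] yellow [0.46554856 0.22039434 0.05      ]
z=ych 1 rotvec in tool [ 0.002 -0.406 -0.001] q6 now -0.179
z=ych -1 rotvec in tool [1.000e-03 2.735e+00 3.000e-03] q6 now -0.179
z=xch 1 rotvec in tool [2.000e-03 1.164e+00 1.000e-03] q6 now -0.179
z=xch -1 rotvec in tool [ 1.000e-03 -1.977e+00 -2.000e-03] q6 now -0.179
[ 0.56729674 -0.01989381  0.15      ] [ 0.557846    0.08121819 -0.51826275]
```

>>> play_rows:
  deltas:
    - [0.02,-0.005,-0.04,0,0,0]
    - [0.04,-0.01,-0.08,0,0,0]
    - [0.065,-0.015,-0.12,0,0,0]
    - [0.085,-0.02,-0.16,0,0,0]
    - [0.107,-0.02,-0.2,0,0,0]
    - [0.145,-0.02,-0.227,0,-0.05,0]
    - [0.183,-0.02,-0.254,0,-0.1,0]
    - [0.22,-0.02,-0.28,0,-0.15,0]
    - [0.258,-0.02,-0.307,0,-0.2,0]
    - [0.296,-0.02,-0.333,0,-0.25,0]
    - [0.333,-0.02,-0.36,0,-0.3,0]
    - [0.37,-0.02,-0.386,0,-0.35,0]
  gripper: 0

```text
t: 1.3
tcp_pos: [0.4144, 0.1496, 0.2512]
tool_rot: [-0.706, -0.045, 0.046, 0.706]
force: [0.6, 1.0, -0.1]
finger_gap: -0.003
```

```bash
cat > st.py <<'E'
from h import *
from station import sense
import sys
s=sense();T=R.from_quat(s["tool_rot"])
Y=np.array([0,0,-1.]);zz=cw(0,1,0)-cw(0,0,0);G=R.from_matrix(np.c_[np.cross(Y,zz),Y,zz])
print("t",s["t"],"ch",toch(s["tcp_pos"]).round(4),"F(ch)",R.from_euler("z",-yaw).apply(s["force"]).round(2),"gap",s["finger_gap"])
print("rot",(T.inv()*G).as_rotvec().round(3))
if len(sys.argv)>1:
    tgt=cw(*map(float,sys.argv[1:4]));print("delta",T.inv().apply(tgt-s["tcp_pos"]).round(4))
E
python3 st.py 0 0.018 0.15
```

```text
t 1.3 ch [-0.1194  0.212   0.2512] F(ch) [ 0.8   0.91 -0.12] gap -0.0032884555946979853
rot [-0.    -0.055 -0.   ]
delta [ 0.1299  0.1011 -0.1872]
```

>>> play_rows:
  deltas:
    - [0.025,0,-0.035,0,-0.03,0]
    - [0.05,0,-0.07,0,-0.055,0]
    - [0.075,0.02,-0.105,0,-0.055,0]
    - [0.1,0.045,-0.14,0,-0.055,0]
    - [0.115,0.07,-0.165,0,-0.055,0]
    - [0.13,0.1,-0.187,0,-0.055,0]
    - [0.13,0.1,-0.187,0,-0.055,0]
    - [0.13,0.1,-0.187,0,-0.055,0]

```text
t: 2.1
tcp_pos: [0.5654, -0.0177, 0.1502]
tool_rot: [-0.704, -0.063, 0.065, 0.705]
force: [-0.4, -0.5, 0.3]
finger_gap: 0.002
```

```bash
python3 st.py 0 0.018 0.06
python3 - <<'E'
from station import *
import cv2
cv2.imwrite("pics/w1.png",snapshot("wrist")[:,:,::-1])
a=snapshot("scene")[:,:,::-1];cv2.imwrite("pics/s1.png",cv2.resize(a[150:400,260:500],None,fx=2.4,fy=2.4,interpolation=cv2.INTER_CUBIC))
E
```

```text
t 2.1 ch [-0.0015  0.02    0.1502] F(ch) [-0.45 -0.41  0.31] gap 0.0018396027241763696
rot [-0.002 -0.002 -0.003]
delta [ 0.0018  0.0902 -0.0021]
```

View pics/w1.png

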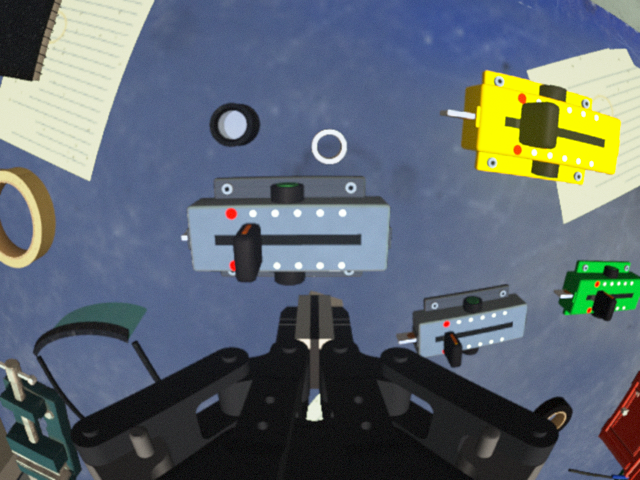

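View pics/s1.png

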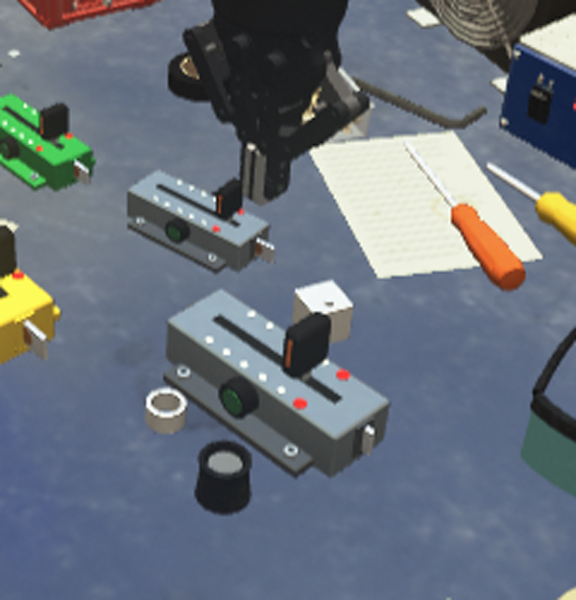

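>>> play_rows:
  deltas:
    - [0.002,0.03,-0.002,0,0,0]
    - [0.002,0.06,-0.002,0,0,0]
    - [0.002,0.086,-0.002,0,0,0]
    - [0.002,0.086,-0.002,0,0,0]
    - [0.002,0.086,-0.007,0,0,0]
    - [0.002,0.086,-0.012,0,0,0]
    - [0.002,0.086,-0.014,0,0,0]
    - [0.002,0.086,-0.014,0,0,0]

```text
t: 3.0
tcp_pos: [0.5718, -0.0318, 0.0667]
tool_rot: [0.705, 0.065, -0.063, -0.704]
force: [0.0, -0.1, 0.5]
finger_gap: 0.001
```

```bash
python3 st.py
python3 - <<'E'
from station import *
import cv2
a=snapshot("scene")[:,:,::-1];cv2.imwrite("pics/s2.png",cv2.resize(a[220:370,300:460],None,fx=4,fy=4,interpolation=cv2.INTER_CUBIC))
E
```

```text
t 3.0 ch [0.0022 0.005  0.0667] F(ch) [ 0.02 -0.11  0.46] gap 0.0009605758395112603
rot [ 0.001 -0.002  0.003]
```

View pics/s2.png

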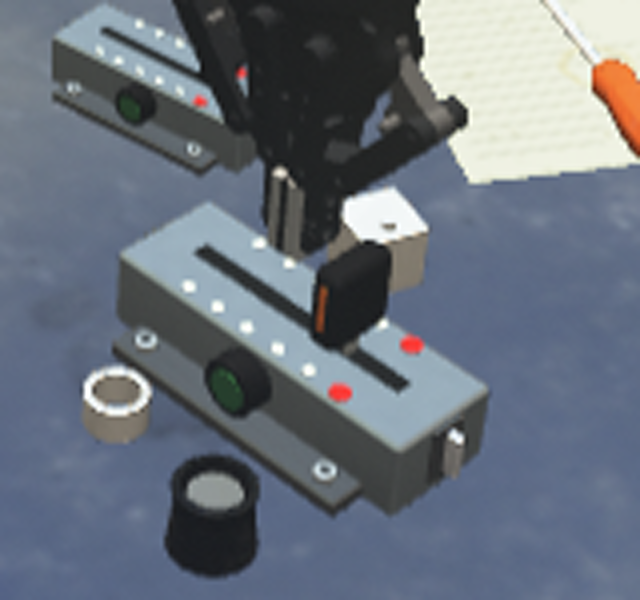

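>>> play_rows:
  deltas:
    - [0,0,-0.0015,0,0,0]
    - [0,0,-0.003,0,0,0]
    - [0,0,-0.0045,0,0,0]
    - [0,0,-0.006,0,0,0]
    - [0,0,-0.0075,0,0,0]
    - [0,0,-0.009,0,0,0]

```text
t: 3.65
tcp_pos: [0.5724, -0.0401, 0.0652]
tool_rot: [-0.704, -0.064, 0.064, 0.704]
force: [0.8, 0.6, 0.1]
finger_gap: -0.003
```

```bash
python3 st.py
```

```text
t 3.65 ch [ 0.0014 -0.0033  0.0652] F(ch) [0.94 0.47 0.1 ] gap -0.003381323266240585
rot [-0.    -0.001 -0.   ]
```

>>> play_rows:
  deltas:
    - [0,0,-0.001,0,0,0]
    - [0,0,-0.002,0,0,0]
    - [0,0,-0.003,0,0,0]

```text
t: 3.95
tcp_pos: [0.5725, -0.0408, 0.0652]
tool_rot: [-0.703, -0.064, 0.064, 0.705]
force: [0.6, 9.8, 1.8]
finger_gap: -0.001
```

```bash
python3 st.py
```

```text
t 3.95 ch [ 0.0013 -0.004   0.0652] F(ch) [2.41 9.49 1.82] gap -0.0005164098408805056
rot [-0.004 -0.003 -0.   ]
```

>>> play_rows:
  deltas:
    - [0,0,-0.001,0,0,0]
    - [0,0,-0.002,0,0,0]

```text
t: 4.15
tcp_pos: [0.5727, -0.0419, 0.0653]
tool_rot: [-0.703, -0.064, 0.064, 0.706]
force: [0.2, 9.4, 1.2]
finger_gap: -0.002
```

```bash
python3 st.py
```

```text
t 4.15 ch [ 0.0013 -0.0051  0.0653] F(ch) [1.96 9.24 1.18] gap -0.001550890115958625
rot [-0.005 -0.003 -0.001]
```

>>> play_rows:
  deltas:
    - [0,0,-0.001,0,0,0]
    - [0,0,-0.002,0,0,0]
    - [0,0,-0.003,0,0,0]

```text
t: 4.45
tcp_pos: [0.5736, -0.0467, 0.0653]
tool_rot: [-0.704, -0.064, 0.065, 0.705]
force: [0.5, 2.8, -0.2]
finger_gap: -0.001
```

```bash
python3 st.py
```

```text
t 4.45 ch [ 0.0013 -0.01    0.0653] F(ch) [ 0.98  2.62 -0.2 ] gap -0.0009021786726283968
rot [-0.001 -0.001 -0.   ]
```

>>> play_rows:
  deltas:
    - [0,0,-0.001,0,0,0]
    - [0,0,-0.002,0,0,0]
    - [0,0,-0.002,0,0,0]

```text
t: 4.75
tcp_pos: [0.5745, -0.0507, 0.0653]
tool_rot: [0.705, 0.064, -0.064, -0.704]
force: [0.2, 0.4, 0.5]
finger_gap: -0.004
```

```bash
python3 st.py
```

```text
t 4.75 ch [ 0.0015 -0.0141  0.0653] F(ch) [0.3  0.31 0.5 ] gap -0.003657317094624687
rot [ 0.001 -0.001  0.   ]
```

>>> play_rows:
  deltas:
    - [0,0,-0.001,0,0,0]
    - [0,0,-0.002,0,0,0]
    - [0,0,-0.003,0,0,0]
    - [0,0,-0.004,0,0,0]
    - [0,0,-0.004,0,0,0]

```text
t: 5.25
tcp_pos: [0.575, -0.0539, 0.0653]
tool_rot: [0.704, 0.064, -0.064, -0.704]
force: [0.3, -0.2, -1.2]
finger_gap: 0.002
```

```bash
python3 st.py
```

```text
t 5.25 ch [ 0.0014 -0.0174  0.0653] F(ch) [ 0.28 -0.22 -1.17] gap 0.0022119817350171414
rot [ 0.    -0.001  0.   ]
```

>>> play_rows:
  deltas:
    - [0,0,-0.0005,0,0,0]
    - [0,0,-0.001,0,0,0]
    - [0,0,-0.0015,0,0,0]
    - [0,0,-0.0015,0,0,0]

```text
t: 5.65
tcp_pos: [0.5753, -0.0552, 0.0653]
tool_rot: [0.704, 0.064, -0.064, -0.704]
force: [0.2, 0.1, -0.9]
finger_gap: 0.002
```

```bash
python3 st.py
python3 - <<'E'
from station import *
import cv2
a=snapshot("scene")[:,:,::-1];cv2.imwrite("pics/s3.png",cv2.resize(a[220:370,300:460],None,fx=4,fy=4,interpolation=cv2.INTER_CUBIC))
E
```

```text
t 5.65 ch [ 0.0014 -0.0187  0.0653] F(ch) [ 0.23  0.03 -0.88] gap 0.0016379249209380498
rot [ 0.    -0.001  0.   ]
```

View pics/s3.png

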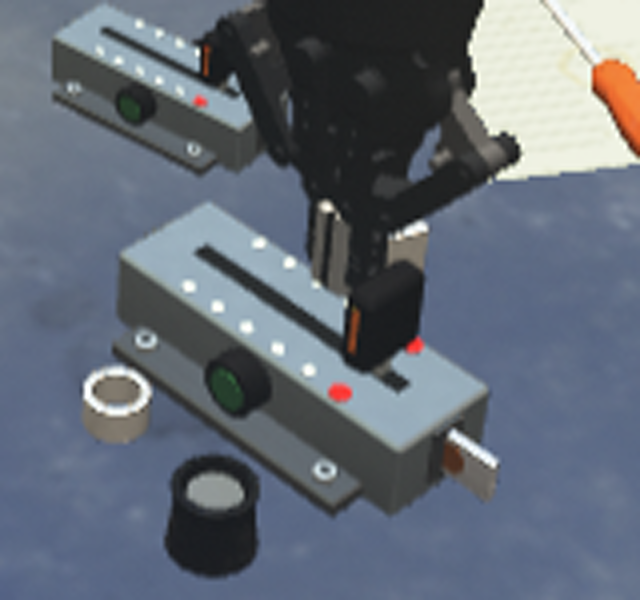

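>>> play_rows:
  deltas:
    - [0,0,-0.0005,0,0,0]
    - [0,0,-0.001,0,0,0]
    - [0,0,-0.001,0,0,0]

```text
t: 6.0
tcp_pos: [0.5753, -0.0558, 0.0653]
tool_rot: [-0.704, -0.064, 0.064, 0.704]
force: [0.0, 1.5, 0.4]
finger_gap: 0.001
```

```bash
python3 st.py
```

```text
t 6.0 ch [ 0.0013 -0.0193  0.0653] F(ch) [0.32 1.5  0.45] gap 0.0009644481471907867
rot [-0.001 -0.001 -0.   ]
```

>>> play_rows:
  deltas:
    - [0,0,-0.0005,0,0,0]
    - [0,0,-0.0007,0,0,0]
    - [0,0,-0.0007,0,0,0]

```text
t: 6.3
tcp_pos: [0.5753, -0.0559, 0.0653]
tool_rot: [-0.704, -0.064, 0.064, 0.705]
force: [-0.5, 5.6, 1.0]
finger_gap: 0.002
```

```bash
python3 st.py
```

```text
t 6.3 ch [ 0.0013 -0.0194  0.0653] F(ch) [0.49 5.64 1.04] gap 0.0019965380498184475
rot [-0.001 -0.002 -0.   ]
```

>>> play_rows:
  deltas:
    - [0,0,0.008,0,0,0]
    - [0,0,0.012,0,0,0]
    - [0,-0.025,0.012,0,0,0]
    - [0,-0.05,0.012,0,0,0]
    - [0,-0.05,0.0,0,0,0]
    - [0,-0.05,-0.03,0,0,0]
    - [0,-0.05,-0.057,0,0,0]
    - [0,-0.05,-0.057,0,0,0]
    - [0,-0.05,-0.057,0,0,0]

```text
t: 7.2
tcp_pos: [0.5854, -0.1137, 0.1146]
tool_rot: [-0.704, -0.063, 0.064, 0.704]
force: [0.1, 0.5, -0.0]
finger_gap: 0.005
```

```bash
python3 st.py -0.001 -0.078 0.065
```

```text
t 7.2 ch [ 0.0006 -0.078   0.1146] F(ch) [ 0.22  0.46 -0.04] gap 0.0048178874573045795
rot [-0.001 -0.003 -0.001]
delta [-0.0016  0.0496 -0.    ]
```

>>> play_rows:
  deltas:
    - [-0.001,0.025,0,0,0,0]
    - [-0.001,0.05,0,0,0,0]
    - [-0.001,0.05,0,0,0,0]
    - [-0.001,0.05,0,0,0,0]

```text
t: 7.6
tcp_pos: [0.5842, -0.1122, 0.0649]
tool_rot: [-0.704, -0.064, 0.065, 0.704]
force: [0.6, 0.4, 0.1]
finger_gap: -0.0
```

```bash
python3 st.py
python3 - <<'E'
from station import *
import cv2
a=snapshot("scene")[:,:,::-1];cv2.imwrite("pics/s4.png",cv2.resize(a[220:370,300:460],None,fx=4,fy=4,interpolation=cv2.INTER_CUBIC))
E
```

```text
t 7.6 ch [-0.0002 -0.0763  0.0649] F(ch) [0.67 0.33 0.12] gap -4.0230663984908776e-05
rot [-0.001 -0.    -0.002]
```

View pics/s4.png

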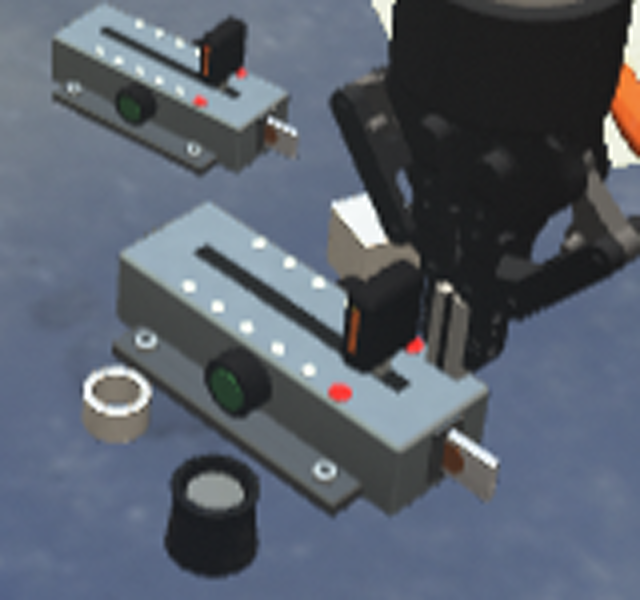

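The lever sits between the red dots, with the finger on the far side of the handle. Next I approach it for the +y pushes.

>>> play_rows:
  deltas:
    - [0,0,0.004,0,0,0]
    - [0,0,0.008,0,0,0]
    - [0,0,0.011,0,0,0]
    - [0,0,0.012,0,0,0]
    - [0,0,0.013,0,0,0]
    - [0,0,0.014,0,0,0]
    - [0,0,0.014,0,0,0]

```text
t: 8.35
tcp_pos: [0.5823, -0.0993, 0.0653]
tool_rot: [-0.704, -0.064, 0.064, 0.704]
force: [-0.7, -0.2, -0.2]
finger_gap: 0.003
```

```bash
python3 st.py
```

```text
t 8.35 ch [ 0.0003 -0.0633  0.0653] F(ch) [-0.7  -0.07 -0.22] gap 0.0030260782168684028
rot [-0.    -0.001 -0.   ]
```

>>> play_rows:
  deltas:
    - [0,0,0.001,0,0,0]
    - [0,0,0.002,0,0,0]
    - [0,0,0.003,0,0,0]
    - [0,0,0.004,0,0,0]
    - [0,0,0.004,0,0,0]

```text
t: 8.85
tcp_pos: [0.5818, -0.0962, 0.0653]
tool_rot: [0.705, 0.065, -0.064, -0.704]
force: [-0.4, -3.8, -1.0]
finger_gap: -0.001
```

```bash
python3 st.py
```

```text
t 8.85 ch [ 0.0004 -0.0601  0.0653] F(ch) [-1.11 -3.69 -1.03] gap -0.0005916499828237636
rot [ 0.001 -0.001  0.   ]
```

>>> play_rows:
  deltas:
    - [0,0,0.001,0,0,0]
    - [0,0,0.002,0,0,0]
    - [0,0,0.003,0,0,0]

```text
t: 9.15
tcp_pos: [0.5818, -0.0953, 0.0654]
tool_rot: [0.706, 0.065, -0.065, -0.702]
force: [-1.1, -11.0, -1.7]
finger_gap: -0.001
```

```bash
python3 st.py
```

```text
t 9.15 ch [ 0.0005 -0.0593  0.0654] F(ch) [ -3.14 -10.62  -1.68] gap -0.0012473860325683214
rot [0.005 0.    0.001]
```

>>> play_rows:
  deltas:
    - [0,0,0.0005,0,0,0]
    - [0,0,0.001,0,0,0]
    - [0,0,0.0015,0,0,0]

```text
t: 9.45
tcp_pos: [0.5813, -0.0931, 0.0654]
tool_rot: [0.705, 0.065, -0.064, -0.703]
force: [-0.4, -6.3, -1.6]
finger_gap: -0.0
```

```bash
python3 st.py
```

```text
t 9.45 ch [ 0.0004 -0.057   0.0654] F(ch) [-1.49 -6.09 -1.61] gap -0.00047988873677891754
rot [ 0.003 -0.001  0.   ]
```

>>> play_rows:
  deltas:
    - [0,0,0.0005,0,0,0]
    - [0,0,0.001,0,0,0]
    - [0,0,0.0015,0,0,0]
    - [0,0,0.002,0,0,0]

```text
t: 9.85
tcp_pos: [0.5804, -0.0889, 0.0653]
tool_rot: [-0.704, -0.064, 0.064, 0.704]
force: [-0.7, -2.7, -1.0]
finger_gap: 0.003
```

```bash
python3 st.py
```

```text
t 9.85 ch [ 0.0003 -0.0527  0.0653] F(ch) [-1.14 -2.57 -1.04] gap 0.002905029326343782
rot [-0.    -0.002  0.   ]
```

>>> play_rows:
  deltas:
    - [0,0,0.0005,0,0,0]
    - [0,0,0.001,0,0,0]
    - [0,0,0.0015,0,0,0]
    - [0,0,0.0015,0,0,0]

```text
t: 10.25
tcp_pos: [0.58, -0.0868, 0.0653]
tool_rot: [-0.704, -0.064, 0.064, 0.704]
force: [0.3, -0.2, 0.4]
finger_gap: -0.003
```

```bash
python3 st.py
```

```text
t 10.25 ch [ 0.0003 -0.0507  0.0653] F(ch) [ 0.22 -0.28  0.45] gap -0.002653037521741857
rot [-0.001 -0.001 -0.   ]
```

>>> play_rows:
  deltas:
    - [0,0,0.001,0,0,0]
    - [0,0,0.002,0,0,0]
    - [0,0,0.003,0,0,0]
    - [0,0,0.004,0,0,0]
    - [0,0,0.005,0,0,0]
    - [0,0,0.006,0,0,0]
    - [0,0,0.007,0,0,0]
    - [0,0,0.008,0,0,0]

```text
t: 11.05
tcp_pos: [0.5789, -0.0804, 0.0654]
tool_rot: [0.705, 0.065, -0.064, -0.704]
force: [-0.6, -4.8, -0.3]
finger_gap: -0.0
```

```bash
python3 st.py;python3 - <<'E'
from station import *
import cv2
a=snapshot("scene")[:,:,::-1];cv2.imwrite("pics/s5.png",cv2.resize(a[220:370,300:460],None,fx=4,fy=4,interpolation=cv2.INTER_CUBIC))
E
```

```text
t 11.05 ch [ 0.0004 -0.0441  0.0654] F(ch) [-1.48 -4.65 -0.32] gap -8.498026497557157e-05
rot [ 0.002 -0.     0.   ]
```

View pics/s5.png

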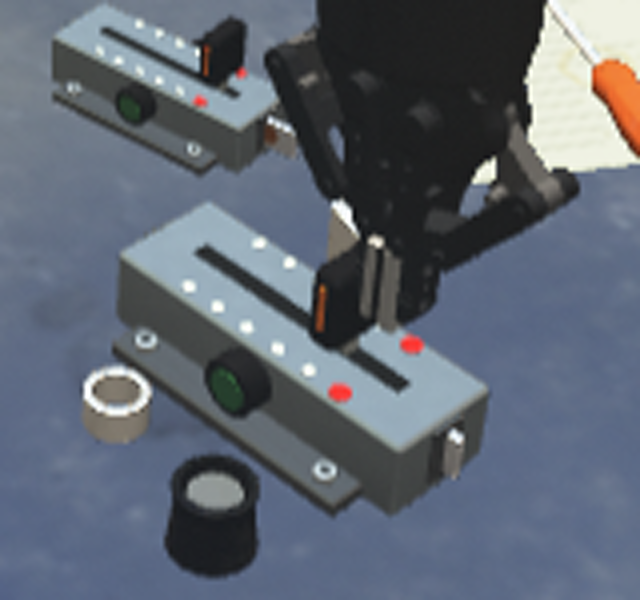

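>>> play_rows:
  deltas:
    - [0,0,0.001,0,0,0]
    - [0,0,0.002,0,0,0]
    - [0,0,0.0025,0,0,0]
    - [0,0,0.003,0,0,0]
    - [0,0,0.0035,0,0,0]

```text
t: 11.6
tcp_pos: [0.5789, -0.0794, 0.0655]
tool_rot: [0.706, 0.065, -0.064, -0.702]
force: [-1.1, -11.1, -1.3]
finger_gap: 0.002
```

```bash
python3 st.py
```

```text
t 11.6 ch [ 0.0005 -0.0432  0.0655] F(ch) [ -3.15 -10.73  -1.32] gap 0.002290840845743449
rot [0.005 0.    0.001]
```

>>> play_rows:
  deltas:
    - [0,0,0.0005,0,0,0]
    - [0,0,0.001,0,0,0]
    - [0,0,0.0015,0,0,0]
    - [0,0,0.002,0,0,0]

```text
t: 12.0
tcp_pos: [0.578, -0.0756, 0.0654]
tool_rot: [0.705, 0.065, -0.064, -0.704]
force: [-0.5, -3.7, -0.7]
finger_gap: 0.002
```

```bash
python3 st.py
```

```text
t 12.0 ch [ 0.0004 -0.0392  0.0654] F(ch) [-1.12 -3.55 -0.67] gap 0.0018490096253457524
rot [ 0.002 -0.001  0.   ]
```

Jump is expected at about -0.0355.

>>> play_rows:
  deltas:
    - [0,0,0.0005,0,0,0]
    - [0,0,0.001,0,0,0]
    - [0,0,0.0015,0,0,0]
    - [0,0,0.002,0,0,0]
    - [0,0,0.002,0,0,0]

```text
t: 12.5
tcp_pos: [0.5771, -0.0714, 0.0653]
tool_rot: [-0.704, -0.064, 0.064, 0.705]
force: [0.6, 0.2, 0.4]
finger_gap: 0.0
```

```bash
python3 st.py
```

```text
t 12.5 ch [ 0.0003 -0.035   0.0653] F(ch) [0.65 0.04 0.36] gap 0.00011059144004913617
rot [-0.001 -0.001 -0.   ]
```

Second click. I'll approach to renewed contact, expected near -0.0282.

>>> play_rows:
  deltas:
    - [0,0,0.001,0,0,0]
    - [0,0,0.002,0,0,0]
    - [0,0,0.003,0,0,0]
    - [0,0,0.004,0,0,0]
    - [0,0,0.005,0,0,0]
    - [0,0,0.006,0,0,0]
    - [0,0,0.007,0,0,0]
    - [0,0,0.0075,0,0,0]

```text
t: 13.3
tcp_pos: [0.576, -0.065, 0.0653]
tool_rot: [0.704, 0.064, -0.064, -0.704]
force: [0.1, -1.0, -0.3]
finger_gap: 0.0
```

```bash
python3 st.py;python3 - <<'E'
from station import *
import cv2
a=snapshot("scene")[:,:,::-1];cv2.imwrite("pics/s6.png",cv2.resize(a[220:370,300:460],None,fx=4,fy=4,interpolation=cv2.INTER_CUBIC))
E
```

```text
t 13.3 ch [ 0.0004 -0.0284  0.0653] F(ch) [-0.08 -0.99 -0.32] gap 0.0002360984857626429
rot [ 0.    -0.001  0.   ]
```

View pics/s6.png

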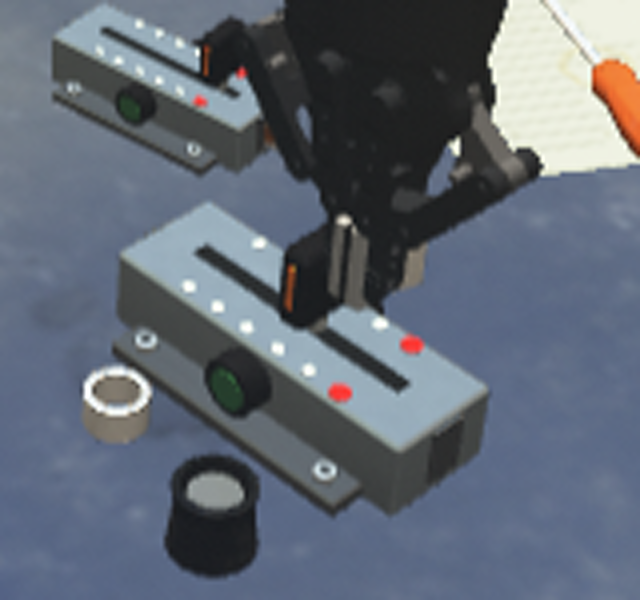

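Contact is at -0.0284, so the lever is in notch 2. Now the last click, with smaller steps.

>>> play_rows:
  deltas:
    - [0,0,0.001,0,0,0]
    - [0,0,0.002,0,0,0]
    - [0,0,0.003,0,0,0]
    - [0,0,0.0035,0,0,0]
    - [0,0,0.004,0,0,0]

```text
t: 13.85
tcp_pos: [0.576, -0.064, 0.0654]
tool_rot: [0.706, 0.065, -0.065, -0.702]
force: [-1.4, -10.4, -1.1]
finger_gap: 0.004
```

```bash
python3 st.py
```

```text
t 13.85 ch [ 0.0005 -0.0274  0.0654] F(ch) [-3.24 -9.93 -1.11] gap 0.004095674827491245
rot [0.005 0.    0.001]
```

>>> play_rows:
  deltas:
    - [0,0,0.0005,0,0,0]
    - [0,0,0.001,0,0,0]
    - [0,0,0.0015,0,0,0]
    - [0,0,0.002,0,0,0]

```text
t: 14.25
tcp_pos: [0.5753, -0.0611, 0.0654]
tool_rot: [0.705, 0.065, -0.064, -0.703]
force: [-1.0, -6.1, -0.9]
finger_gap: -0.001
```

```bash
python3 st.py
```

```text
t 14.25 ch [ 0.0004 -0.0244  0.0654] F(ch) [-2.05 -5.8  -0.88] gap -0.0014264090908415476
rot [ 0.003 -0.001  0.   ]
```

>>> play_rows:
  deltas:
    - [0,0,0.0005,0,0,0]
    - [0,0,0.001,0,0,0]
    - [0,0,0.0015,0,0,0]
    - [0,0,0.0015,0,0,0]

```text
t: 14.65
tcp_pos: [0.5746, -0.0571, 0.0653]
tool_rot: [-0.704, -0.064, 0.064, 0.704]
force: [-0.0, -1.4, -0.1]
finger_gap: 0.005
```

```bash
python3 st.py
```

```text
t 14.65 ch [ 0.0004 -0.0205  0.0653] F(ch) [-0.29 -1.38 -0.14] gap 0.005059398308734101
rot [-0.001 -0.002  0.   ]
```

>>> play_rows:
  deltas:
    - [0,0,0.0005,0,0,0]
    - [0,0,0.001,0,0,0]
    - [0,0,0.001,0,0,0]
    - [0,0,0.001,0,0,0]

```text
t: 15.05
tcp_pos: [0.5744, -0.056, 0.0653]
tool_rot: [-0.704, -0.064, 0.064, 0.704]
force: [0.4, 0.0, 0.8]
finger_gap: -0.001
```

```bash
python3 st.py;python3 - <<'E'
from station import *
import cv2
a=snapshot("scene")[:,:,::-1];cv2.imwrite("pics/s7.png",cv2.resize(a[220:370,300:460],None,fx=4,fy=4,interpolation=cv2.INTER_CUBIC))
E
```

```text
t 15.05 ch [ 0.0004 -0.0193  0.0653] F(ch) [ 0.35 -0.04  0.82] gap -0.0014984818885693642
rot [-0.001 -0.001 -0.   ]
```

View pics/s7.png

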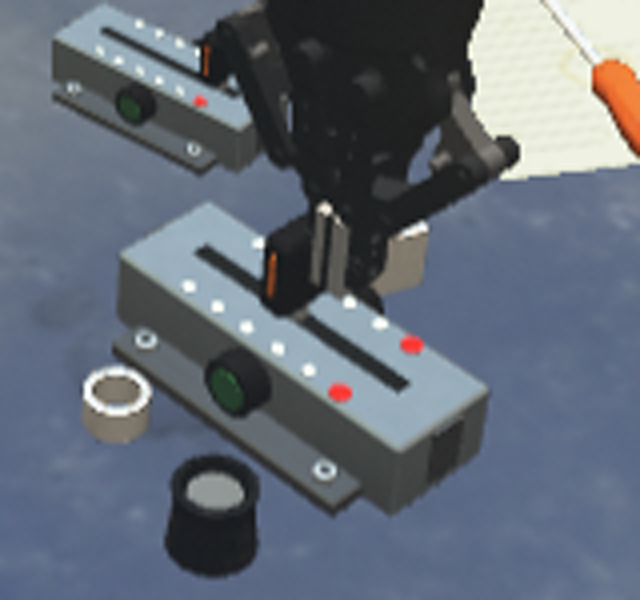

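>>> play_rows:
  deltas:
    - [0,0,0.0003,0,0,0]
    - [0,0,0.0006,0,0,0]
    - [0,0,0.0006,0,0,0]
    - [0,0,0.0006,0,0,0]

```text
t: 15.5
tcp_pos: [0.5744, -0.0559, 0.0653]
tool_rot: [-0.704, -0.064, 0.064, 0.704]
force: [0.6, -0.3, 0.6]
finger_gap: 0.005
```

```bash
python3 st.py;python3 - <<'E'
from station import *
import cv2
a=snapshot("scene")[:,:,::-1];cv2.imwrite("pics/s8.png",cv2.resize(a[220:370,300:460],None,fx=4,fy=4,interpolation=cv2.INTER_CUBIC))
E
```

```text
t 15.5 ch [ 0.0004 -0.0192  0.0653] F(ch) [ 0.51 -0.43  0.56] gap 0.004549731616321185
rot [-0.    -0.001 -0.   ]
```

View pics/s8.png

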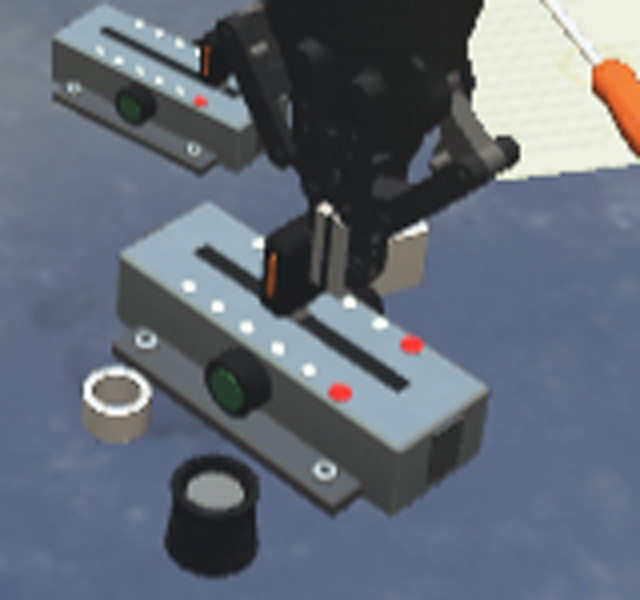

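Not jumped yet: the orange band is at x≈271, where notch 3 would put it near 261. I'll edge on in small steps.

>>> play_rows:
  deltas:
    - [0,0,0.0005,0,0,0]
    - [0,0,0.001,0,0,0]
    - [0,0,0.001,0,0,0]
    - [0,0,0.001,0,0,0]

```text
t: 15.95
tcp_pos: [0.5742, -0.0549, 0.0653]
tool_rot: [-0.704, -0.064, 0.064, 0.704]
force: [-0.8, -0.0, 0.2]
finger_gap: -0.002
```

```bash
python3 st.py;python3 - <<'E'
from station import *
import cv2
a=snapshot("scene")[:,:,::-1];cv2.imwrite("pics/s9.png",cv2.resize(a[220:370,300:460],None,fx=4,fy=4,interpolation=cv2.INTER_CUBIC))
E
```

```text
t 15.95 ch [ 0.0004 -0.0182  0.0653] F(ch) [-0.75  0.12  0.17] gap -0.002150782651522107
rot [-0.    -0.001 -0.   ]
```

View pics/s9.png

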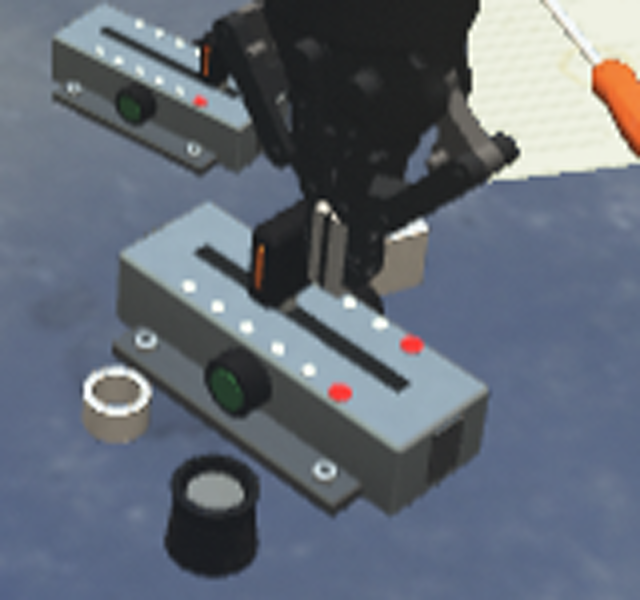

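The band has jumped to x≈260, with a gap to the finger: notch 3. I'll back off, lift clear and check with the other cameras.

>>> play_rows:
  deltas:
    - [0,0,-0.005,0,0,0]
    - [0,0,-0.015,0,0,0]
    - [0,0,-0.02,0,0,0]
    - [0,-0.03,-0.02,0,0,0]
    - [0,-0.07,-0.02,0,0,0]
    - [0,-0.11,-0.04,0,0,0]
    - [0,-0.15,-0.08,0,0,0]
    - [0,-0.16,-0.12,0,0,0]
    - [0,-0.16,-0.15,0,0,0]
    - [0,-0.16,-0.15,0,0,0]
    - [0,-0.16,-0.15,0,0,0]

```text
t: 17.1
tcp_pos: [0.6008, -0.2034, 0.2249]
tool_rot: [-0.704, -0.063, 0.064, 0.705]
force: [-0.2, 1.1, -0.9]
finger_gap: -0.001
```

```bash
python3 st.py;python3 - <<'E'
from station import *
from h import *
import cv2
a=snapshot("scene")[:,:,::-1];cv2.imwrite("pics/sA.png",cv2.resize(a[260:370,310:440],None,fx=6,fy=5.4,interpolation=cv2.INTER_CUBIC))
a=snapshot("top")[:,:,::-1];cv2.imwrite("pics/tA.png",cv2.resize(a[180:300,340:460],None,fx=5,fy=5,interpolation=cv2.INTER_CUBIC))
for q in (.048,):
    for z in(.046,.082):
        P=[cw(sx*.016,-.04+q+sy*.007,z) for sx,sy in((-1,-1),(-1,1),(1,1),(1,-1))]
        print(z,((proj("top",P)-[340,180]+.5)*5-.5).round().tolist(),((proj("scene",P)-[310,260]+.5)*[6,5.4]).round().tolist())
E
```

```text
t 17.1 ch [-0.0006 -0.169   0.2249] F(ch) [-0.04  1.1  -0.86] gap -0.0013063260304602379
rot [-0.001 -0.004 -0.001]
0.046 [[287.0, 320.0], [249.0, 326.0], [233.0, 240.0], [271.0, 234.0]] [[343.0, 204.0], [303.0, 179.0], [390.0, 131.0], [429.0, 155.0]]
0.082 [[302.0, 304.0], [261.0, 311.0], [245.0, 220.0], [284.0, 214.0]] [[352.0, 104.0], [311.0, 80.0], [400.0, 33.0], [440.0, 56.0]]
```

View pics/sA.png

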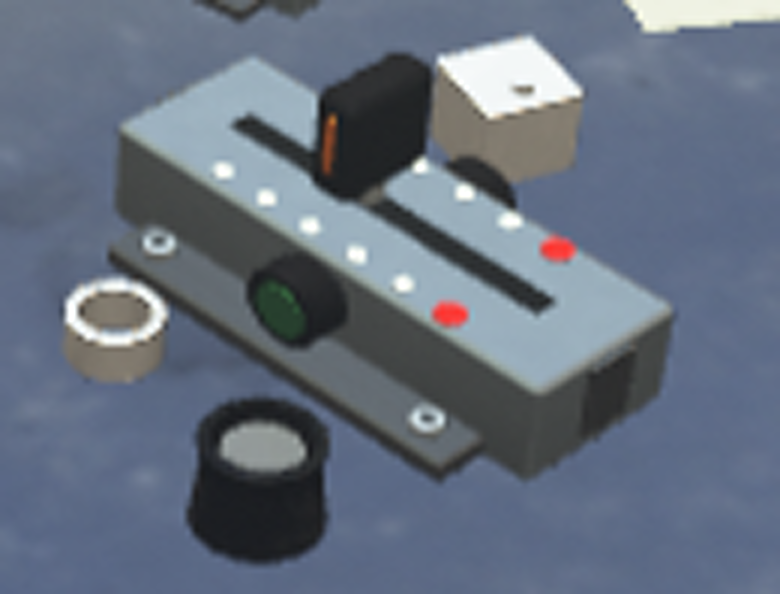

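View pics/tA.png

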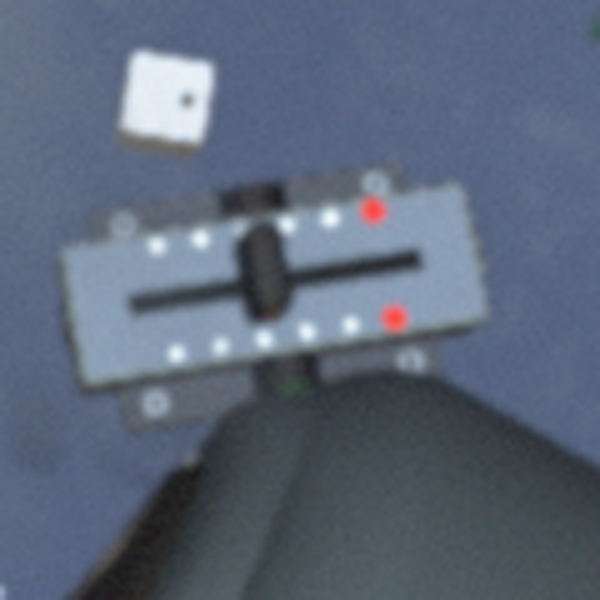

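Both views put the handle at the third dot pair, and the loupe, ring and block are where they were. Handing in.

```bash
python3 -c "
from station import *
print(sense()['qd'].round(3)); print(sign_off())"
```

```text
[ 0.014 -0.004  0.005 -0.001 -0.003  0.001]
the job is handed in; nothing more can be done
None
```

I set the large grey changer as asked and handed the job in at about 17 s of the 54 s allowed.

- **To the stop:** With the shut fingertips I pushed the lever from notch 1 to the red-dot stop. The push ended on light contact, with about 5.6 N read against the stop.
- **Back to notch 3:** I went over the handle and pushed the other way in three separate clicks. Each click gave about 10–11 N and then fell to nothing. On the third, the lever paused just past half-way with almost no force. A few more millimetre-sized steps made it jump into notch 3, ahead of the finger.
- **Last checks:** With the arm lifted clear, the scene and top pictures show the handle at the third dot pair, about where notch 3 projects. The scene picture shows the loupe, ring and block unmoved. In the last top picture the arm hid the loupe and ring, so only the block was checked there.

No check failed or disagreed with another.

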